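# Push a stuck lens cartridge out of its housing

## Task

The orange lens cartridge is stuck in the blue housing: fetch the push rod from its slotted dock, lay it down in the two V notches behind the housing with its bare steel tip towards the access hole, let go, then take it again by the red tail end and push it through the hole until the cartridge is fully out on the ledge in front. Leave the rod lying in the notches and set the cartridge upright and square on the middle of the black foam rest, long side of its footprint along the long side of the rest. Drop neither of them and do not disturb the other things on the bench.

Things in the scene. Friction and masses are not known exactly. Their poses are not given: they have to be found in the camera images.
- stand: Knock-out stand, fixed to the bench: grey base plate 8 mm thick, x = -116 to 98 mm, 64 mm wide, carrying in one line two V-notch posts, a blue housing and a ledge. Origin on the bench under the outer face of the housing's back wall; +x is the push direction, z up. The push line is y = 0, z = 50 mm.
- access_hole (a point): Mouth of the access hole in the housing's back wall (stand x = 0, y = 0, z = 50 mm), axes as the stand. Hole 19 mm across, wall 8 mm thick. Housing x = 0 to 42 mm, 56 mm wide, top at z = 84 mm with a cap up to 92 mm; pocket open to the front only, floor at z = 30 mm. A spring clip in its roof grips the cartridge by friction: pushing takes about 5 to 15 N until it comes free.
- rear_notch (a point): Rod axis over the rear V notch (stand x = -104, y = 0, z = 50 mm); the front notch is alike at stand x = -16 mm. Posts 10 mm long in x, 25 mm wide; 90 degree notches open upward, rims at z = 51 mm. They hold the 12 mm rod with its axis on the push line.
- ledge (a point): Middle of the ledge's top in front of the housing (stand x = 69 mm, z = 30 mm). Ledge x = 42 to 97 mm, 36 mm wide with 4 mm high guide rims along both sides (tops at z = 34 mm, 31 mm apart), so the cartridge is gripped there by its sides with the fingertips above z = 35 mm; an 8 mm lip closes its end, x = 93 to 97 mm.
- cartridge_mid (a point): Centre of the stuck lens cartridge, a loose orange block 30 (x) x 28 (y) x 40 (z) mm, 60 g, lens window on its +x face, brass push disc on its -x face. It starts at x = 23.5, y = 0, z = 50 mm of the stand, its front face 3.5 mm inside the housing; fully out when its centre is beyond stand x = 57 mm (rod tip beyond 42 mm).
- dock: Rod dock, fixed: black base plate 212 x 58 x 8 mm, a V-notch post (10 mm long, 25 wide) at x = 80 mm, wooden cheeks x = -106 to 20 mm, 36 mm wide, top at z = 54 mm, with an 18 mm slot. Origin on the bench under the plate's centre. The rod lies along x, tip to +x, axis at z = 40 mm, its rear 120 mm sunk in the slot; it lifts straight up; only its shaft at x = 20 to 75 mm can be gripped.
- rod_mid (a point): Middle of the push rod's axis (100 mm from either end). The rod is 200 mm long, 12 mm thick, round, about 90 g, centre of mass about 82 mm from the tip; x axis along the rod towards the tip; it may be rolled about its axis. Front 110 mm bare steel, rear 90 mm red handle.
- rod_tip (a point): End of the push rod's bare steel tip, on its axis (rod_mid + 100 mm along x).
- foam_rest: Black foam lens rest, a solid pad fixed to the bench, 40 (x) x 60 (y) x 22 mm high, origin on the bench under its centre, z up.
- rest_top (a point): Centre of the foam rest's top face (22 mm above the bench). The cartridge standing on it has its centre 20 mm above this point.
- mug: Bystander: white mug with handle, 92 x 127 x 95 mm, origin under its middle.
- dropper_bottle: Bystander: amber dropper bottle, 34 mm across, 102 mm high, origin under its middle.
- spray_bottle: Bystander: red and black spray bottle, 36 x 42 x 106 mm, origin under its middle.
- loupe: Bystander: black eye loupe, 35 mm across, 32 mm high, origin under its middle.
- screw_jar: Bystander: small white jar with a blue lid, 42 mm across, 30 mm high, origin under its middle.
- pliers: Bystander: small pliers with blue handles, 53 x 150 x 10 mm, origin under their middle.
- cartridge: The same orange cartridge; origin at the centre of its underside, axes as cartridge_mid.
- rod: The same push rod; origin and axes as rod_mid.

How it is judged:
On the way, in this order (a step that is already met when the one before it is completed fails the run):
1. the rod lies in both V notches, tip towards the hole and not yet through to move the cartridge, and is let go (y of rod_tip in the frame of stand between -0.005 and 0.005 m and z of rod_tip in the frame of stand between 0.044 and 0.056 m and angle between the x axis of rod_mid and the x axis of stand, either way round below 0.08 rad and x of rod_tip in the frame of stand between -0.06 and 0.02 m and contact force between the fingers and rod below 0.3 N), for 0.2 s.
2. the rod, through the access hole, has pushed the cartridge fully out of the housing (y of rod_tip in the frame of stand between -0.01 and 0.01 m and x of rod_tip in the frame of stand above 0.036 m and x of cartridge_mid in the frame of stand above 0.0555 m), for 0.1 s.
At the end, for the whole second after the job is handed in: The cartridge stands upright and at rest on the foam rest, its centre within 9 mm across and 13 mm along of the middle, its 30 mm side within 17 degrees of the long side; the rod lies at rest in both notches (within 6 mm sideways, 10 mm in height, 0.15 rad), however far through the hole (x of cartridge_mid in the frame of foam_rest between -0.009 and 0.009 m and y of cartridge_mid in the frame of foam_rest between -0.013 and 0.013 m and z of cartridge_mid in the frame of rest_top between 0.016 and 0.024 m and angle between cartridge_mid's own z axis and vertical below 0.12 rad and angle between the x axis of cartridge_mid and the y axis of foam_rest, either way round below 0.3 rad and contact force between cartridge and foam_rest above 0.1 N and linear speed of each of cartridge, rod below 0.02 m/s and y of rod_tip in the frame of stand between -0.006 and 0.006 m and z of rod_tip in the frame of stand between 0.04 and 0.06 m and angle between the x axis of rod_mid and the x axis of stand, either way round below 0.15 rad); the robot touches nothing.
It fails at once if the cartridge drops from the ledge or the rest to the bench (height (world z) of cartridge_mid below 0.032 m).
It fails at once if the rod drops to the bench (height (world z) of rod_mid below 0.022 m).
It fails at once if a bystander is shoved more than 30 mm or upset (distance of any of mug, dropper_bottle, spray_bottle, loupe, screw_jar, pliers from where it was at the start of the episode above 0.03 m or angle between any of mug, dropper_bottle, spray_bottle, loupe, screw_jar, pliers's own z axis and vertical above 0.5 rad).
It also fails if it takes over 67 s, if anything falls off the work surface, if the arm or the gripper's body presses on something with over 40 N, if the wrist force passes 120 N, or if a joint passes its speed limit or range.

## Robot

A 6-joint arm with a two-finger parallel gripper is mounted at the origin on a cart in front of the work surface, level with it; the furniture and walls round the work are solid. World frame = base frame: x ahead of the robot, y to its left, z up, the work surface at z = 0. Lengths are in m, angles in rad, forces in N, time in s.
With the tool pointing down it reaches from about 0.275 to 0.875 m from the base axis. Payload 12.5 kg.
Tool frame: the origin (TCP) lies on the centre line of the jaws, within the pads' length; the fingertips stand r.finger_overhang ahead of it and the grasp point (between the pads) lies 3 mm ahead of it (r.finger_overhang is the distance from the TCP to the fingertips, in m); z points along the fingers, y is the line along which they close (so a half turn about z gives the same grasp; the last joint's range is limited). The gripper opens to 85 mm and grips with 20 to 120 N. Pads are 22 mm wide; open, the fingers measure 114 mm over their backs; the gripper's body (76 mm by 85 mm) begins 54 mm behind the grasp point. The pads swing forward as they close: fully open they stand 13 mm farther back than shut.
Start: joints at [-1.329, 0.351, 1.652, -0, 1.139, -0.085], TCP at [0.177, -0.521, 0.253] pointing down, gripper open.
Joint ranges: [-2.75, 2.75], [-0.79, 2.1], [0.01, 2.65], [-1.57, 4.71], [0.07, 3.14], [-2.87, 2.87]. Speed limits (rad/s): [2.22, 2.22, 2.79, 3.14, 3.14, 3.14].

## Interface

Orientations are given as a unit quaternion [x, y, z, w].
In Python, from cell import r, optics gives the robot as it stands. The module is installed in compiled form; this text tells all that it offers. Calls block until the motion is done:
- r.move_to(position, orientation): joint-space move of the TCP to a pose.
- r.move_linear(position, rot=None, vel=0.15): straight line of the TCP; rot=None keeps the orientation; vel is the mean speed in m/s.
- r.set_joints(angles): joint-space move.
- r.set_gripper(opening, squeeze=None): opening from 0.0 (shut) to 1.0 (fully open); squeeze is the grip in N (None keeps the last); returns when the fingers have stopped.
- r.sleep(seconds).
- r.inverse_kinematics(position, orientation): joint angles nearest the present ones, or None.
- optics.get_image(name): name is "scene" or "top"; returns a dict with "pixels" (384x512x3 uint8, red, green, blue), "depth" (384x512 float32, m along the optical axis (not along the pixel's ray), 0 where there is no reading), "fx", "fy", "cx", "cy" (pixels), "camera_from_world" (4x4, takes a point from world to camera coordinates). Camera axes: x right, y down, z forward; pixel columns grow to the right and rows downward; lengths in m; the calibration is good to about 2 mm. A picture is of the moment at which its call begins.
A pose or a line that the arm cannot do raises r.PlanningError and nothing moves.
- r.hand_in(): hands the job in; it is judged then, once.
Readings, each from a call of its own:
- r.current_t(): time.
- r.current_q(): joint angles.
- r.current_qvel(): joint speeds.
- r.current_effort(): joint torques, N m.
- r.current_tool_pos(): TCP position.
- r.current_ee_rot(): TCP orientation.
- r.current_contact_force(): force on the tool from outside, world axes, zero at the start.
- r.current_torque(): the same for the moment, N m.
- r.current_opening(): opening from 0.0 (shut) to 1.0 (fully open).
- r.current_finger_force(): force on a finger pad.
Only numpy, scipy, OpenCV 4.12 (cv2) and the standard library are available. Lean on these libraries where they do the work, as an engineer would, in place of code of your own. Each camera call takes 0.05 s, during which the arm holds its last target. There are 200 camera calls.

## Working session

There is one attempt and no reset: what is moved stays moved. The work goes in short steps, each a Python script; the robot and the scene stay as the last script left them, time stands still between calls to the robot, and variables do not carry over. Pictures are saved under pics/ and viewed, at most 10 in all, crops included, and the job is handed in when it is done.

```bash
mkdir -p pics
cat > h.py <<'E'
import numpy as np, cv2
from cell import r, optics
def snap(name,fn):
    im=optics.get_image(name); np.savez('pics/'+fn+'.npz',**{k:im[k] for k in im})
    cv2.imwrite('pics/'+fn+'.png',im['pixels'][:,:,::-1]); return im
def cloud(im):
    d=im['depth']; v,u=np.mgrid[:d.shape[0],:d.shape[1]]
    p=np.stack([(u-im['cx'])/im['fx']*d,(v-im['cy'])/im['fy']*d,d,np.ones_like(d)],-1)
    w=p@np.linalg.inv(im['camera_from_world']).T
    w=w[...,:3]; w[d==0]=np.nan; return w
E
python3 - <<'E'
from h import *
for n in('scene','top'):
    im=snap(n,n+'0'); print(n,im['fx'],np.linalg.inv(im['camera_from_world'])[:3].round(3).tolist())
a=cv2.imread('pics/top0.png'); cv2.imwrite('pics/top0b.png',cv2.resize(a,(800,600),interpolation=cv2.INTER_CUBIC))
print(r.finger_overhang,r.current_t(),r.current_ee_rot())
E
```

```text
scene 420.91669468621467 [[-0.834, -0.399, 0.381, -0.074], [-0.551, 0.612, -0.566, 0.805], [-0.007, -0.682, -0.731, 1.189]]
top 443.637375577855 [[-0.003, -0.984, 0.181, 0.219], [-1.0, -0.001, -0.022, -0.071], [0.022, -0.181, -0.983, 1.731]]
0.022 0.1 [ 9.86682251e-01  1.62658807e-01 -3.46345416e-05 -4.96650340e-04]
```

View pics/top0b.png

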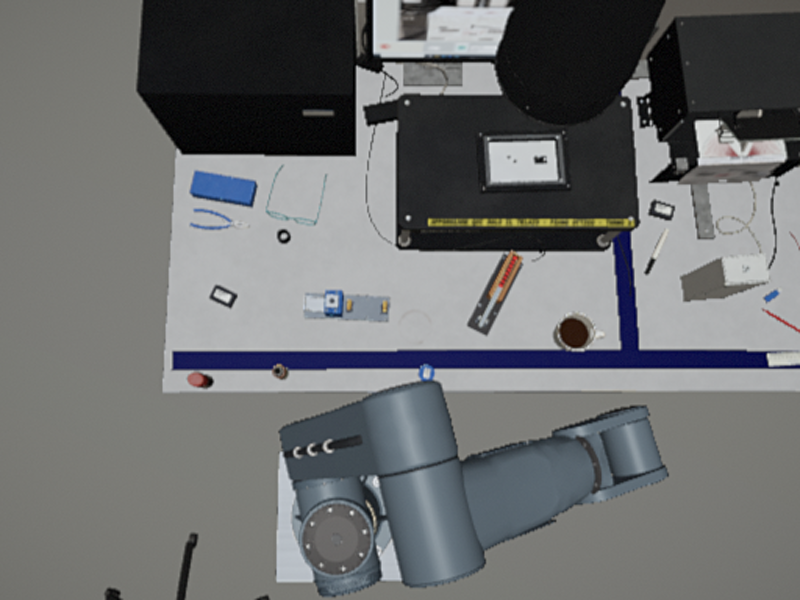

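View pics/scene0.png

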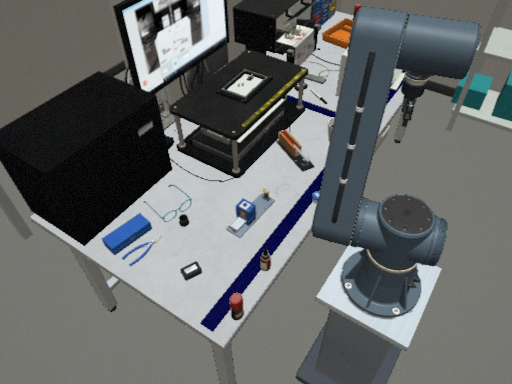

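Top view: the stand is at (305–390, 290–320) pushing left (+y). The dock is at (470–522, 250–333) with its tip lower-left. The rest candidate is at (224,296), the loupe at (284,237), and the mug at (575,332). I'll zoom in and measure.

Run:
```python
from h import *
L=lambda n:dict(np.load(f'pics/{n}.npz'))
t=L('top0'); s=L('scene0')
def crop(im,x0,y0,x1,y1,w,h): return cv2.resize(im['pixels'][y0:y1,x0:x1,::-1],(w,h),interpolation=cv2.INTER_CUBIC)
a=crop(t,125,150,255,215,800,400); b=crop(t,290,155,350,215,400,200*2)[:200]
c=crop(s,170,180,282,283,400,368); d=crop(s,255,115,325,180,400,368)
cv2.imwrite('pics/c1.png',a); cv2.imwrite('pics/c2.png',np.hstack([c,d]))
W=cloud(t); ht=W[...,2]
def rep(n,u0,v0,u1,v1,zlo,zhi):
    q=W[v0:v1,u0:u1].reshape(-1,3); q=q[(q[:,2]>zlo)&(q[:,2]<zhi)]
    if len(q)<3: print(n,len(q));return
    (c,sz,an)=cv2.minAreaRect(q[:,:2].astype(np.float32)*1000)
    print(n,len(q),'rect',np.round(c,1),np.round(sz,1),round(an,1),'zmed',np.median(q[:,2]).round(4),'mean',q.mean(0).round(4))
rep('bench',270,200,290,215,-.05,.05)
rep('rest',128,176,158,203,.015,.03)
rep('rest all',128,176,158,203,.01,.03)
rep('other',410,125,435,143,.006,.05)
rep('stand plate',185,180,260,212,.004,.014)
rep('stand cap',185,180,260,212,.085,.1)
rep('ledge',185,180,215,212,.025,.037)
rep('posts',215,180,260,212,.03,.055)
rep('dock plate',290,155,345,220,.004,.014)
rep('cheeks',290,155,345,220,.048,.06)
rep('rodtip',290,155,345,220,.032,.0475)
rep('loupe',172,143,192,160,.015,.04)
rep('bottle',170,228,190,248,.015,.12)
rep('spray',115,230,140,252,.015,.12)
rep('jar',262,228,285,246,.015,.05)
rep('mug',350,195,392,228,.05,.12)
rep('bluebox',120,105,168,135,.01,.12)
```

```text
bench 300 rect [ 461.5 -231.7] [58.6 76.4] 0.4 zmed -0.0001 mean [ 4.609e-01 -2.315e-01  3.000e-04]
rest 141 rect [530.5 305.9] [59.2 38.6] 63.6 zmed 0.0223 mean [0.53   0.3055 0.0223]
rest all 162 rect [526.7 305.8] [ 95.6 107.5] 0.1 zmed 0.0212 mean [0.5296 0.3054 0.021 ]
other 187 rect [ 760.7 -820.3] [94.4 74.7] 86.0 zmed 0.0197 mean [ 0.7584 -0.8162  0.0191]
stand plate 618 rect [506.1  -4.7] [124.5 293. ] 0.1 zmed 0.0076 mean [ 0.501  -0.0206  0.0078]
stand cap 88 rect [505.7  27.4] [41.1 54. ] 89.5 zmed 0.0884 mean [0.5048 0.0283 0.089 ]
ledge 100 rect [509.3  77.5] [36.9 50.6] 0.5 zmed 0.0308 mean [0.5088 0.0786 0.031 ]
posts 43 rect [495.1 -41.7] [116.5  54.7] 80.1 zmed 0.0459 mean [ 0.5046 -0.0318  0.0454]
dock plate 740 rect [ 541.3 -381.7] [216.3 260.9] 88.8 zmed 0.0067 mean [ 0.5268 -0.3724  0.0074]
cheeks 178 rect [ 572.1 -375.8] [194.9 147.4] 16.4 zmed 0.0528 mean [ 0.572  -0.3944  0.053 ]
rodtip 166 rect [ 544.2 -347.1] [166.7 188.2] 85.4 zmed 0.0428 mean [ 0.5428 -0.3793  0.0419]
loupe 33 rect [685.7 159.5] [29.4 28. ] 47.2 zmed 0.0287 mean [0.6851 0.1597 0.0279]
bottle 76 rect [338.8 155.3] [32. 30.] 73.2 zmed 0.0668 mean [0.3374 0.1525 0.0667]
spray 130 rect [319.  342.3] [36.6 33.1] 64.7 zmed 0.0984 mean [0.3174 0.3376 0.0842]
jar 85 rect [ 339.2 -200. ] [35.2 36. ] 0.9 zmed 0.0304 mean [ 0.3375 -0.1996  0.0304]
mug 518 rect [ 434.2 -561.7] [ 91.2 106.1] 30.0 zmed 0.0614 mean [ 0.433 -0.563  0.068]
bluebox 704 rect [813.2 314.7] [111.9 169.5] 5.7 zmed 0.0374 mean [0.8054 0.3133 0.0359]
```

View pics/c1.png

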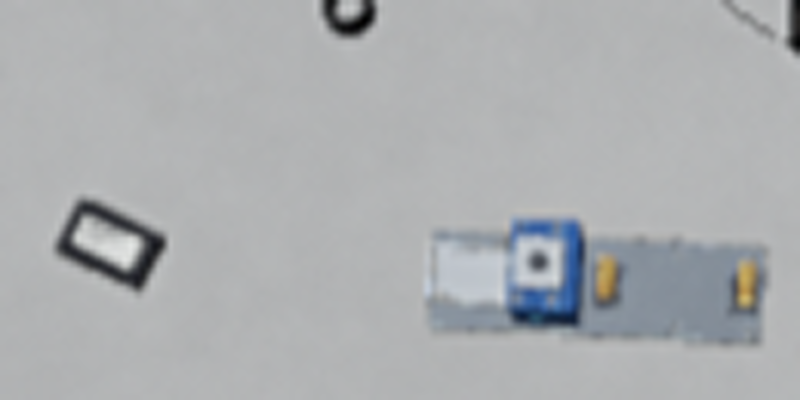

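View pics/c2.png

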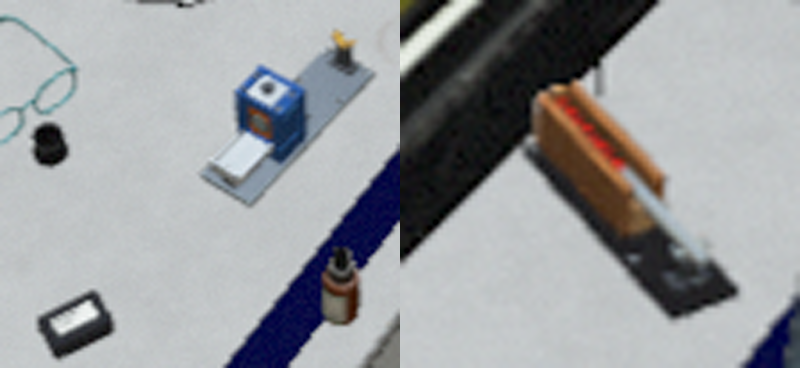

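Both crops confirm it: rest at (110,243) of c1, stand pushing left, dock tip at lower right of c2. Next I'll fit exact poses by matching the depth points to box models, separately for each camera.

```bash
cat > fit.py <<'E'
from h import *
from scipy.optimize import least_squares
mm=.001
def sdbox(p,b):
    b=np.array(b,float)*mm; c=(b[::2]+b[1::2])/2; h=(b[1::2]-b[::2])/2
    q=abs(p-c)-h
    return np.linalg.norm(np.maximum(q,0),axis=1)+np.minimum(q.max(1),0)
def sdrod(p,x0,x1,y,z,rad=6):
    a=np.hypot(p[:,1]-y*mm,p[:,2]-z*mm)-rad*mm; b=abs(p[:,0]-(x0+x1)/2*mm)-(x1-x0)/2*mm
    return np.minimum(np.maximum(a,b),0)+np.hypot(np.maximum(a,0),np.maximum(b,0))
def posts(p,x,rim,ax): # V post
    d=sdbox(p,(x-5,x+5,-12.5,12.5,8,rim)); v=(abs(p[:,1])-(p[:,2]-(ax-8.485)*mm))/np.sqrt(2)
    return np.maximum(d,-(-v))if 0 else np.maximum(d,-v*-1*-1) if 0 else np.maximum(d,-v)if 0 else np.maximum(d,-( (p[:,2]-(ax-8.485)*mm-abs(p[:,1]))/-np.sqrt(2)))
def stand(p): return np.min([sdbox(p,(-116,98,-32,32,0,8)),sdbox(p,(0,42,-28,28,8,84)),sdbox(p,(4,38,-24,24,84,92))*1.0,
  sdbox(p,(42,97,-18,18,8,30)),sdbox(p,(93,97,-18,18,30,38)),posts(p,-104,51,50),posts(p,-16,51,50)],0)
def dock(p): return np.min([sdbox(p,(-106,106,-29,29,0,8)),sdbox(p,(-106,20,9,18,8,54)),sdbox(p,(-106,20,-18,-9,8,54)),
  sdrod(p,-100,100,0,40),posts(p,80,41,40)],0)
def rest(p): return sdbox(p,(-20,20,-30,30,0,22))
def fit(im,f,x0,R,skip=None):
    W=cloud(im).reshape(-1,3); W=W[~np.isnan(W[:,0])]
    W=W[(np.hypot(W[:,0]-x0[0],W[:,1]-x0[1])<R)&(W[:,2]>-.02)&(W[:,2]<.11)]
    def loc(t):
        c,s=np.cos(t[2]),np.sin(t[2]); d=W-[t[0],t[1],t[3]]
        return np.stack([c*d[:,0]+s*d[:,1],-s*d[:,0]+c*d[:,1],d[:,2]],1)
    def res(t):
        p=loc(t); w=1.
        d=np.minimum(f(p),p[:,2])
        return d if skip is None else d*(1-skip(p))
    o=least_squares(res,[*x0,0],loss='cauchy',f_scale=.0015,x_scale=[.01,.01,.1,.01])
    return o.x,np.median(abs(res(o.x)))
E
python3 - <<'E'
# simplify posts: box minus V wedge
s=open('fit.py').read(); i=s.index("    return np.maximum(d,-(-v))if"); j=s.index("def stand")
s=s[:i]+"    return np.maximum(d,-v)\n"+s[j:]
s=s.replace("v=(abs(p[:,1])-(p[:,2]-(ax-8.485)*mm))/np.sqrt(2)","v=(abs(p[:,1])-(p[:,2]-(ax-8.485)*mm))/np.sqrt(2)  # <0 in the groove").replace("np.maximum(d,-v)","np.maximum(d,-v)")
open('fit.py','w').write(s)
E
python3 - <<'E'
from fit import *
for n in('top0','scene0'):
    im=dict(np.load(f'pics/{n}.npz'))
    for nm,f,x0,R in(('stand',stand,(.507,.004,1.57),.15),('dock',dock,(.545,-.38,np.radians(120)),.14),('rest',rest,(.530,.306,np.radians(63.6-90)),.055)):
        best=min((fit(im,f,(x0[0],x0[1],x0[2]+k),R) for k in(-.15,0,.15)),key=lambda o:o[1])
        x,m=best; print(n,nm,x[:2].round(4),np.degrees(x[2]).round(2),'z',x[3].round(4),'med',m.round(5))
E
```

```text
top0 stand [0.5051 0.0064] 87.05 z -0.0 med 0.00251
top0 dock [ 0.5388 -0.3789] 151.88 z 0.0004 med 0.00288
top0 rest [0.5304 0.3074] -23.06 z -0.0004 med 0.00255
scene0 stand [0.5078 0.0062] 87.13 z 0.0006 med 0.00169
scene0 dock [ 0.5418 -0.3776] 151.76 z 0.0009 med 0.00198
scene0 rest [0.5333 0.3073] -23.74 z 0.0006 med 0.00158
```

```bash
cat >> h.py <<'E'
from scipy.spatial.transform import Rotation as Ro
ST=(.5065,.0063,np.radians(87.1)); DK=(.540,-.378,np.radians(151.8)); RS=(.532,.307,np.radians(-23.4))
def P(f,x,y,z): c,s=np.cos(f[2]),np.sin(f[2]); return [f[0]+c*x-s*y,f[1]+s*x+c*y,z]
def Q(a): return Ro.from_matrix([[np.cos(a),np.sin(a),0],[np.sin(a),-np.cos(a),0],[0,0,-1]]).as_quat()
def st(m=''): print(m,'t',round(r.current_t(),2),np.round(r.current_tool_pos(),4),'open',round(r.current_opening(),3),'ff',np.round(r.current_finger_force(),1),'F',np.round(r.current_contact_force(),1))
E
python3 - <<'E'
from h import *
im=dict(np.load('pics/scene0.npz')); 
for n in('top0','scene0'):
    W=cloud(dict(np.load(f'pics/{n}.npz'))).reshape(-1,3); W=W[W[:,2]>.07]
    t=np.array(P(DK,-100,0,0)) if 0 else np.array(P(DK,-.1,0,0)); d=np.hypot(W[:,0]-t[0],W[:,1]-t[1]); i=np.nanargmin(d); print('near tail',t,d[i],W[i], 'within 8cm zmin/max',*(np.nanmin(W[d<.08][:,2:],0),np.nanmax(W[d<.08][:,2:],0)) if (d<.08).any() else '')
for p,a in((P(DK,.036,0,.043),DK[2]),(P(ST,-.074,0,.053),ST[2]),(P(ST,-.195,0,.053),ST[2]),(P(RS,0,0,.06),RS[2]+np.pi/2)):
    print(np.round(p,3),r.inverse_kinematics(p,Q(a)))
p=P(DK,.036,0,0); q=Q(DK[2])
r.set_gripper(.5,50)
r.move_to([p[0],p[1],.16],q); st('above')
r.move_linear([p[0],p[1],.043],vel=.12); st('at')
r.set_gripper(0.,50); st('gripped'); 
r.move_linear([p[0],p[1],.05],vel=.05); st('lift7')
snap('scene','l1'); im=snap('top','l2')
E
```

```text
near tail [ 0.62813035 -0.42525508  0.        ] 0.02274346480184931 [ 0.65074365 -0.42768477  0.21120238] within 8cm zmin/max [0.07331154] [0.73277528]
near tail [ 0.62813035 -0.42525508  0.        ] 0.024247311496788406 [ 0.65228666 -0.42735381  0.20494621] within 8cm zmin/max [0.07273218] [0.22365183]
[ 0.508 -0.361  0.043] [-6.92213124e-01  7.47581847e-01  1.57991448e+00 -4.44089210e-16
  8.14096327e-01 -1.77082660e+00]
[ 0.503 -0.068  0.053] [-2.25461427e-01  5.81443403e-01  1.89681394e+00 -4.44089210e-16
  6.63335308e-01 -1.74846879e-01]
[ 0.497 -0.188  0.053] [-4.50322527e-01  6.10917262e-01  1.83423432e+00 -4.44089210e-16
  6.96441071e-01 -3.99707979e-01]
[0.532 0.307 0.06 ] [ 4.47609206e-01  7.08701868e-01  1.60379568e+00 -4.44089210e-16
  8.29095104e-01  8.56016251e-01]
above t 2.08 [ 0.5079 -0.3615  0.1602] open 0.499 ff 0.0 F [-1.2 -0.9  0.4]
at t 3.21 [ 0.5086 -0.3613  0.0438] open 0.503 ff 0.0 F [ 0.7 -0.4  0.2]
gripped t 3.6 [ 0.5082 -0.3618  0.0439] open 0.121 ff 48.6 F [-4.4 -2.5  5.2]
lift7 t 3.89 [ 0.5085 -0.3609  0.0504] open 0.121 ff 48.7 F [-0.4  0.4 -0.9]
```

Run:
```python
from h import *
p=r.current_tool_pos()
r.move_linear([p[0],p[1],.11],vel=.15); st('lift')
r.move_linear([p[0]-.05,p[1]+.02,.135],vel=.2)
t=P(ST,-.074,0,0)   # grip 64 mm behind tip -> tip at x=-10
r.move_to([t[0],t[1],.15],Q(ST[2])); st('above stand')
im=snap('top','m1'); s=snap('scene','m2')
cv2.imwrite('pics/m.png',np.hstack([cv2.resize(im['pixels'][150:215,165:265,::-1],(400,260)),cv2.resize(s['pixels'][170:250,200:300,::-1],(400,260))]))
r.move_linear([t[0],t[1],.075],vel=.12); st('low')
r.move_linear([t[0],t[1],.0545],vel=.04); st('down')
```

```text
lift t 4.54 [ 0.508  -0.3606  0.1095] open 0.123 ff 48.7 F [-0.4  0.4 -1.1]
above stand t 6.43 [ 0.503  -0.068   0.1497] open 0.118 ff 48.8 F [-0.2  0.4 -0.3]
low t 7.31 [ 0.5031 -0.0677  0.0755] open 0.119 ff 48.8 F [-0.1 -0.4 -1.1]
down t 7.97 [ 0.5022 -0.0675  0.0541] open 0.119 ff 48.9 F [-2.8 -0.3  1.3]
```

View pics/m.png

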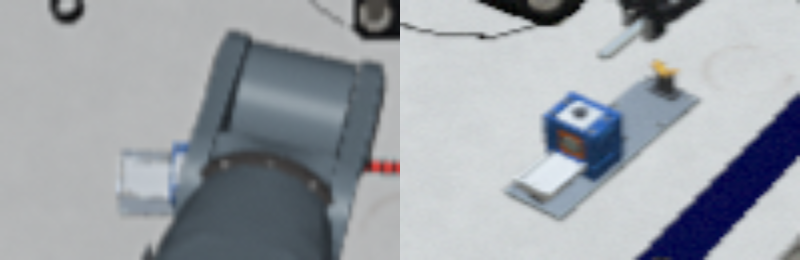

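The scene crop shows the rod held level, tip at (605,52) facing the housing and red tail to the rear. Contact with the notches is light, so I'll release, back off and measure.

Run:
```python
from h import *
r.set_gripper(.5); r.sleep(.3); st('open')
p=r.current_tool_pos(); r.move_linear([p[0],p[1],.13],vel=.2)
t=P(ST,-.193,0,0); r.move_to([t[0]-.1,t[1]-.13,.2],Q(ST[2])); st()
im=snap('top','n1'); s=snap('scene','n2')
cv2.imwrite('pics/n.png',np.hstack([cv2.resize(im['pixels'][165:225,180:280,::-1],(400,240),interpolation=cv2.INTER_CUBIC),cv2.resize(s['pixels'][170:240,200:300,::-1],(400,240),interpolation=cv2.INTER_CUBIC)]))
for i in(im,s):
    W=cloud(i); pix=i['pixels'].astype(int)
    c,sn=np.cos(ST[2]),np.sin(ST[2]); d=W-[ST[0],ST[1],0]; X=c*d[...,0]+sn*d[...,1]; Y=-sn*d[...,0]+c*d[...,1]; Z=W[...,2]
    m=(abs(Y)<.03)&(Z>.044)&(Z<.065)&(X<-.002)&(X>-.3); rod=m&((X<-.115)|((X>-.095)&(X<-.03)))
    pf=np.polyfit(X[rod],Y[rod],1); red=(pix[...,0]>pix[...,1]+60)&m&(X<-.11)
    print('rod y at -104,-16,-193:',np.polyval(pf,[-.104,-.016,-.193]).round(4),'z',np.median(Z[rod]).round(4),'x range',X[m].min().round(4),X[m].max().round(4),'red x',X[red].min(),X[red].max(),m.sum())
```

```text
open t 8.68 [ 0.5028 -0.0676  0.0545] open 0.496 ff 0.0 F [ 0.7 -0.1  0.1]
 t 10.29 [ 0.397  -0.3156  0.1992] open 0.503 ff 0.0 F [-0.4  0.4 -0.1]
rod y at -104,-16,-193: [0.0016 0.0018 0.0014] z 0.0543 x range -0.209 -0.0121 red x -0.20899322315278074 -0.1203352320556469 181
rod y at -104,-16,-193: [0.0005 0.0009 0.0001] z 0.0554 x range -0.2079 -0.0227 red x -0.20792732021222568 -0.12042610012388164 131
```

View pics/n.png

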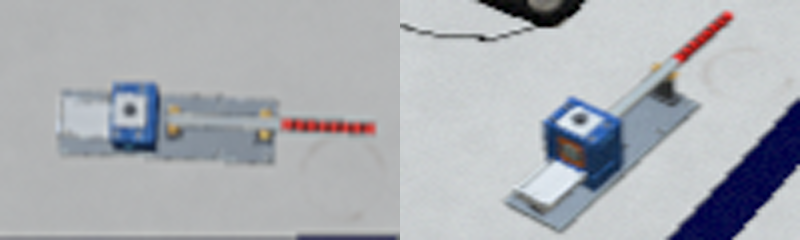

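The rod lies in both notches, with the red tail ending at about (375,128) in the left crop and stand x ≈ -208 mm, so the tip is near -9 mm. Now I'll grip the tail and push.

Run:
```python
from h import *
t=P(ST,-.191,.001,0); q=Q(ST[2])
r.move_to([t[0],t[1],.13],q); r.move_linear([t[0],t[1],.0535],vel=.12); st('at')
r.set_gripper(0.,80); st('grip')
for dx in(.012,.022,.035,.048,.058):
    p=P(ST,-.191+dx,.001,.0535); r.move_linear(p,vel=.04); st(dx)
r.sleep(.2)
im=snap('top','o1'); s=snap('scene','o2')
cv2.imwrite('pics/o.png',np.hstack([cv2.resize(im['pixels'][165:225,180:280,::-1],(400,240),interpolation=cv2.INTER_CUBIC),cv2.resize(s['pixels'][170:240,200:300,::-1],(400,240),interpolation=cv2.INTER_CUBIC)]))
for i in(im,s):
    W=cloud(i); pix=i['pixels'].astype(int)
    c,sn=np.cos(ST[2]),np.sin(ST[2]); d=W-[ST[0],ST[1],0]; X=c*d[...,0]+sn*d[...,1]; Y=-sn*d[...,0]+c*d[...,1]; Z=W[...,2]
    m=(abs(Y)<.02)&(X>.044)&(X<.1)&(Z>.06)&(Z<.08)
    print('cart top',m.sum(),X[m].min(),X[m].max(),Y[m].min(),Y[m].max(),np.median(Z[m]), 'med',np.median(X[m]),np.median(Y[m]))
```

```text
at t 11.93 [ 0.4961 -0.1849  0.0542] open 0.499 ff 0.0 F [-0.  -0.  -0.2]
grip t 12.33 [ 0.4961 -0.1845  0.0538] open 0.109 ff 78.0 F [-0.2 -0.9  1.6]
0.012 t 12.78 [ 0.4965 -0.1719  0.0535] open 0.109 ff 78.1 F [1.9 1.7 1.1]
0.022 t 13.18 [ 0.4971 -0.1623  0.0536] open 0.111 ff 78.2 F [ 0.7 -1.6  2.9]
0.035 t 13.66 [ 0.4977 -0.1496  0.0537] open 0.113 ff 78.4 F [ 0.1 -3.6  4.8]
0.048 t 14.13 [ 0.4984 -0.1362  0.0537] open 0.11 ff 78.6 F [-0.7  0.2  4.6]
0.058 t 14.53 [ 0.4988 -0.1261  0.0537] open 0.108 ff 78.7 F [0.6 0.6 6.8]
cart top 61 0.0440952348480692 0.07844469730929142 -0.010953527087942127 0.01614157880166639 0.06993662272119172 med 0.0627159901734013 0.002499815819109461
cart top 77 0.044391920861360026 0.08271204234232118 -0.01787765317330689 0.017076860787525294 0.07048429850223514 med 0.06687351568313565 0.002293293725808437
```

View pics/o.png

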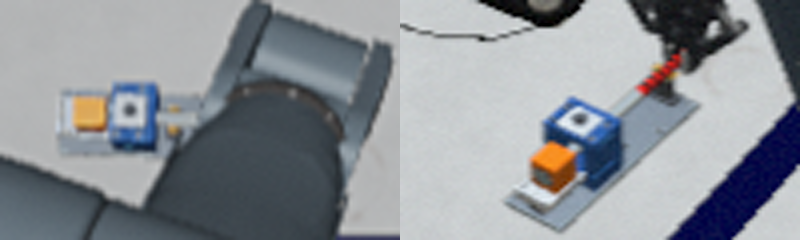

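The cartridge is out on the ledge at (88,113) in the left crop, centre around stand x 64 mm. I'll ease the rod back 10 mm, release it, and measure the cartridge.

Run:
```python
from fit import *
p=P(ST,-.143,.001,.0537); r.move_linear(p,vel=.05); st('retract')
r.set_gripper(.5); r.sleep(.2); st('rel')
p=r.current_tool_pos(); r.move_linear([p[0],p[1],.17],vel=.2)
r.move_to([p[0]-.1,p[1]-.13,.2],Q(ST[2]))
im=snap('top','u1'); s=snap('scene','u2')
x0=P(ST,.0645,.002,0)
for i in(im,s):
    W=cloud(i); pix=i['pixels'].astype(int)
    org=(pix[...,0]>pix[...,2]+60)&(pix[...,0]>pix[...,1]+40)&(np.hypot(W[...,0]-x0[0],W[...,1]-x0[1])<.03)&(W[...,2]>.036)
    pts=W[org]
    def res(t):
        c,sn=np.cos(t[2]),np.sin(t[2]); d=pts-[t[0],t[1],.03]
        return sdbox(np.stack([c*d[:,0]+sn*d[:,1],-sn*d[:,0]+c*d[:,1],d[:,2]],1),(-15,15,-14,14,0,40))
    o=least_squares(res,[x0[0],x0[1],ST[2]],loss='cauchy',f_scale=.0015,x_scale=[.01,.01,.1]).x
    d=o[:2]-ST[:2]; c,sn=np.cos(ST[2]),np.sin(ST[2]); print('cart',org.sum(),o[:2].round(4),np.degrees(o[2]).round(1),'stand',(c*d[0]+sn*d[1]).round(4),(-sn*d[0]+c*d[1]).round(4))
    d=W-[ST[0],ST[1],0]; X=c*d[...,0]+sn*d[...,1]; Y=-sn*d[...,0]+c*d[...,1]; Z=W[...,2]
    rod=(abs(Y)<.03)&(Z>.044)&(Z<.065)&(X>-.3)&((X<-.115)|((X>-.095)&(X<-.03)))
    print('rod y',np.polyval(np.polyfit(X[rod],Y[rod],1),[-.104,-.016]).round(4),'z',np.median(Z[rod]).round(4),'tail',X[rod].min().round(4))
```

```text
retract t 15.18 [ 0.4983 -0.1366  0.0537] open 0.112 ff 78.6 F [-0.2 -2.9  4.5]
rel t 15.8 [ 0.4982 -0.1364  0.0537] open 0.501 ff 0.0 F [0.3 0.2 0.7]
cart 51 [0.5081 0.072 ] 88.8 stand 0.0657 0.0017
rod y [0.0017 0.0011] z 0.0539 tail -0.1591
cart 99 [0.5108 0.0714] 84.1 stand 0.0652 -0.001
rod y [0.0003 0.0005] z 0.0551 tail -0.1625
```

Run:
```python
from h import *
p=P(ST,.0655,.0006,0); r.set_gripper(.6)
r.move_to([p[0],p[1],.18],Q(ST[2])); r.move_linear([p[0],p[1],.060],vel=.12); st('at')
r.set_gripper(0.,35); st('grip'); z0=r.current_tool_pos()[2]
r.move_linear([p[0],p[1],.075],vel=.06); st('lift'); r.move_linear([p[0],p[1],.15],vel=.2)
q=Q(RS[2]+np.pi/2); t=P(RS,0,0,0)
r.move_to([t[0],t[1],.12],q); st('over rest')
r.move_linear([t[0],t[1],z0-.008+.010],vel=.1)
r.move_linear([t[0],t[1],z0-.008+.001],vel=.03); st('down')
im=snap('top','v1'); s=snap('scene','v2')
cv2.imwrite('pics/v.png',np.hstack([cv2.resize(im['pixels'][155:215,115:215,::-1],(400,240),interpolation=cv2.INTER_CUBIC),cv2.resize(s['pixels'][230:300,160:260,::-1],(400,240),interpolation=cv2.INTER_CUBIC)]))
```

```text
at t 20.08 [0.5096 0.0717 0.0606] open 0.602 ff 0.0 F [-0.2  0.2  0.8]
grip t 20.41 [0.5096 0.0718 0.0607] open 0.321 ff 35.1 F [-1.1  1.   6.7]
lift t 20.81 [0.5094 0.0718 0.0754] open 0.324 ff 34.5 F [ 0.1 -0.1 -0.2]
over rest t 22.27 [0.5318 0.306  0.1191] open 0.322 ff 34.5 F [ 0.3  0.4 -1.2]
down t 23.45 [0.5319 0.307  0.0536] open 0.32 ff 34.5 F [-0.3  0.5 -0.7]
```

View pics/v.png

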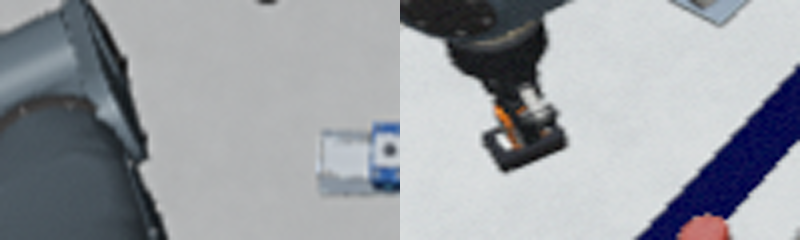

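The cartridge is held over the middle of the rest, at (520,125) in the right half, with no contact force yet. I'll lower it to contact and release.

Run:
```python
from fit import *
t=P(RS,0,0,0); z=r.current_tool_pos()[2]
for k in range(4):
    z-=.0007; r.move_linear([t[0],t[1],z],vel=.02); st('z')
    if r.current_contact_force()[2]>1.5: break
r.set_gripper(.6); r.sleep(.2); st('rel')
r.move_linear([t[0],t[1],.16],vel=.15); r.move_to([.40,-.05,.3],Q(ST[2])) if 0 else r.move_to([.35,-.25,.3],Q(ST[2])); st()
im=snap('top','w1'); s=snap('scene','w2')
cv2.imwrite('pics/w.png',np.hstack([cv2.resize(im['pixels'][155:215,125:225,::-1],(400,240),interpolation=cv2.INTER_CUBIC),cv2.resize(s['pixels'][180:285,160:310,::-1],(400,280),interpolation=cv2.INTER_CUBIC)[:240]]))
for i in(im,s):
    W=cloud(i); pix=i['pixels'].astype(int)
    org=(pix[...,0]>pix[...,2]+60)&(pix[...,0]>pix[...,1]+40)&(np.hypot(W[...,0]-t[0],W[...,1]-t[1])<.04)&(W[...,2]>.026)
    pts=W[org]
    def res(v):
        c,sn=np.cos(v[2]),np.sin(v[2]); d=pts-[v[0],v[1],.022]
        return sdbox(np.stack([c*d[:,0]+sn*d[:,1],-sn*d[:,0]+c*d[:,1],d[:,2]],1),(-15,15,-14,14,0,40))
    o=least_squares(res,[t[0],t[1],RS[2]+np.pi/2],loss='cauchy',f_scale=.0015,x_scale=[.01,.01,.1]).x
    x,m=fit(i,lambda p:np.minimum(rest(p),1),RS,.055,skip=None) if 0 else (None,None)
    print('cart',org.sum(),o[:2].round(4),np.degrees(o[2]).round(1),'ztop',np.percentile(pts[:,2],90).round(4))
    c,sn=np.cos(ST[2]),np.sin(ST[2]); d=W-[ST[0],ST[1],0]; X=c*d[...,0]+sn*d[...,1]; Y=-sn*d[...,0]+c*d[...,1]; Z=W[...,2]
    rod=(abs(Y)<.03)&(Z>.044)&(Z<.065)&(X>-.3)&((X<-.115)|((X>-.095)&(X<-.03)))
    if rod.sum()>20: print('rod y',np.polyval(np.polyfit(X[rod],Y[rod],1),[-.104,-.016]).round(4),'z',np.median(Z[rod]).round(4),'tail',X[rod].min().round(4))
```

```text
z t 23.8 [0.532  0.307  0.0531] open 0.321 ff 34.5 F [ 0.4 -0.5 -1.3]
z t 24.05 [0.5321 0.3071 0.0527] open 0.321 ff 34.9 F [-0.5 -0.4  3.8]
rel t 24.61 [0.532  0.307  0.0523] open 0.6 ff 0.0 F [0.7 0.6 0.1]
 t 27.63 [ 0.3503 -0.2497  0.2998] open 0.6 ff 0.0 F [ 0.  -0.1  0.5]
cart 66 [0.5312 0.3058] 62.3 ztop 0.0656
rod y [0.0018 0.0013] z 0.0545 tail -0.1589
cart 127 [0.5338 0.3064] 67.2 ztop 0.0646
rod y [0.0006 0.0008] z 0.0558 tail -0.1617
```

View pics/w.png

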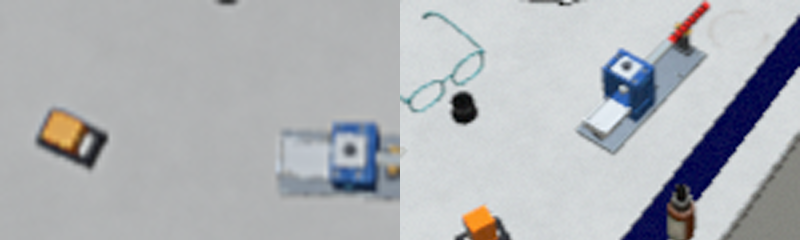

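Each camera puts the cartridge within about 2 mm of its own fit of the rest. It's upright, and the rod is still in the notches. Its offset in the top view (66,130) is parallax from its height.

```bash
python3 -c "
from h import *
print(r.hand_in(), r.current_t())"
```

```text
the job is handed in; nothing more can be done
the job is handed in; nothing more can be done
```

I handed the job in at about 28 s of the 67 s allowed: the last camera check showed the cartridge upright on the foam rest within about 2 mm of its middle and the rod lying in both notches, though `hand_in` gave no pass/fail result.

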